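# Sign out the tube store and hold its sticking gate ajar

## Robot

A 6-joint arm with a two-finger parallel gripper is mounted at the origin on the work surface. World frame = base frame: x ahead of the robot, y to its left, z up, the work surface at z = 0. Lengths are in m, angles in degrees, forces in N, time in s.
With the tool pointing down it reaches from about 0.375 to 0.975 m from the base axis. Payload 3.8 kg.
Tool frame: the origin (TCP) lies on the centre line of the jaws, within the pads' length; the fingertips stand tip_extent ahead of it and the grasp point (between the pads) lies 5 mm behind it (tip_extent is the distance from the TCP to the fingertips, in m); x points along the fingers, y is the direction in which the jaws open and shut, and the axes are right-handed (so a half turn about x gives the same grasp; the last joint's range is limited). The gripper opens to 88 mm and grips with 3 to 60 N. Pads are 18 mm wide; open, the fingers measure 123 mm over their backs; the gripper's body (75 mm by 187 mm) begins 45 mm behind the grasp point.
Start: joints at [-77.974, 15.12, 91.902, -0, 72.978, -2.114], TCP at [0.165, -0.655, 0.253] pointing down, gripper open.
Joint ranges: [-150.88, 150.88], [-54.13, 125.18], [17.81, 147.31], [-75.09, 255.09], [0, 152.58], [-146.25, 146.25]. Speed limits (degrees/s): [147.25, 147.25, 180, 180, 180, 180].

## Interface

Orientations are given as a 3x3 rotation matrix whose columns are the frame's x, y, z axes.
In Python, from cell import state, camera, finish_job, tip_extent gives the robot as it stands.
- The arm moves only by the tool jog_arm, never from a script. Its arguments are lists of equal length, an entry for each row: "delta_pos": the shift along the tool's x, y, z in mm, a list of three; "turn": the turn about the tool's x in rad; "jaw": the opening, from 0 (shut) to 1 (fully open). A call has 1 to 12 rows; each row shifts and turns the commanded pose from where the row before left it, along the tool's axes as they then stand; what a row does not reach is not made up. A row lasts 1/10 s, in which the tool goes at most 50 mm and 8.59 degrees, less where a joint would pass 70% of its speed; a pose out of reach is approached as far as the arm can. A call is refused whole if a number of a shift passes 50 or a number of a turn 0.15, either way. A call with a gripper value outside its range is refused whole. The fingers move at their own pace and stop on an object; "grip_force" is the grip in N (left out, the last holds). Time passes only in rows, so rows that do not move let the fingers close. It gives the time, the measured TCP pose, the force and the opening at its end, in the units of the state.
- state(): the state, without advancing time (a new reading comes with each control period).
- camera(name): name is "scene" or "top" or "wrist"; returns a dict with "color" (400x640x3 uint8, red, green, blue), "intrinsics" (3x3 intrinsics, pixels), "dist_coeffs" ([k1, k2, p1, p2, k3] as OpenCV has them; the pictures are not rectified), "R" (3x3) and "t" (3): a world point X has camera coordinates R X + t. Camera axes: x right, y down, z forward; pixel columns grow to the right and rows downward; lengths in m; the calibration is good to about 2 mm. A picture is of the moment at which its call begins. There is no depth.
- finish_job(): hands the job in, once; it reports no verdict.
The state is a dict: "clock": time; "q": joint angles; "qvel": joint speeds; "tau": joint torques, N m; "position": TCP position; "ee_rot": TCP orientation; "contact_force": force on the tool from outside, world axes, zero at the start; "wrist_torque": the same for the moment, N m; "opening": opening from 0.0 (shut) to 1.0 (fully open).
Only numpy, scipy, OpenCV 4.12 (cv2) and the standard library are available. Lean on these libraries where they do the work, as an engineer would, in place of code of your own. Each camera call takes 0.05 s, during which the arm holds its last target. There are 200 camera calls.

## Task

Sign out the tube store: take the upright barcode scanner from its stand, hold it steady about 8 cm above the barcode label on the clipboard with its window pointing straight down at the label for two seconds, and set it back down in its stand. Then take the upright handle of the store's sagging barrel bolt, lift the bolt over the bent lip of its keeper while drawing it right back without forcing it against the keeper, and pull the self-closing gate about 20 degrees open. Finish while still gripping the bolt's handle and holding the gate still there, and leave the bottles, boxes, pen and tape where they are.

Things in the scene. Friction and masses are not known exactly. Their poses are not given: they have to be found in the camera images.
- scanner: cordless stick scanner standing upright, nose down, in its stand, 170 tall: grey nose 40 (its x) x 34 (its y) x 45 high at the bottom, above it a black shaft 30 (x) x 25 (y) up to the top; about 180 g. Origin: centre of the underside, which is the scanning window; it reads along its own -z. Best gripped across the 25 mm shaft (along its y), 125 to 150 above the origin
- stand: fixed grey open-topped box 70 x 64 x 55 high, walls and floor 6 thick (inside 58 x 52, 49 deep), in which the scanner stands loosely, its x and y roughly along the stand's. Origin: centre of the underside, on the desk. It stands left or right of the store's front; the clipboard is on the other side
- label (a point): centre of the barcode label (34 x 62 white with black bars, facing up, 7 above the desk) on the fixed small brown clipboard (110 x 150) lying on the desk
- store: fixed tube store: an open-topped pen 150 high of clear panels on white metal posts, with a white-framed gate, full of red-capped tubes. Origin: on the desk in the line of the gate; its front looks along its own -x, its y runs along the closed gate from the hinge (at y = -160) to the latch post (y = 125 to 175). Yaw varies
- gate_hinge (a point): on the gate's vertical hinge axis, 150 above the desk, at (0, -160) in the store's frame
- gate (a joint): gate angle in rad, 0 closed, grows as the gate's free edge swings towards the store's front (-x), anticlockwise seen from above; up to 1.2. A spring shuts it with about 0.4 N m when closed and 0.7 N m at 0.35 rad, so it must be held. While the bolt is in the keeper the gate cannot open. The gate is 276 wide, 20 thick, top at 145. Two steel bolt guides on its face, at 115 and 245 from the hinge, reach 45 in front of its mid-plane and 129 above the desk
- handle_top (a point): centre of the top face of the bolt's upright steel handle, 180 above the desk while the bolt sags. With the bolt home and the gate shut it lies at (-56, +40) in the store's frame, 46 in front of the gate's face, so 200 from the hinge line along the gate. It moves with the bolt and the gate
- bolt_handle: the bolt's upright handle: a steel bar 18 thick (store x) x 16 wide (along the bolt), standing up to 180 above the desk, rigidly joined to the bolt below and behind it. Grip it from above across the 16 mm (along the gate), in its upper 45 mm. Origin: on the bolt's axis, 100 above the desk, 26 behind the bar; its axes are the gate's
- bolt_draw (a joint): how far the bolt is drawn back along the gate, towards the hinge, m: near 0 (0 to 0.006) home in the keeper, 0.055 fully back; stiff by about 1 N. Unless lifted it is stopped by the lip at about 0.009. Drawn beyond 0.026 the head has passed over the lip, beyond 0.034 the bolt is clear of the keeper and the gate can swing
- bolt_lift (a joint): how far the bolt is raised in its tall worn guides, m: 0 sagging, 0.016 at the top stop; it drops by its own weight (about 2 N). It must be raised more than 0.008 for its head to pass over the lip; 0.010 to 0.014 is right
- keeper_lip (a point): middle of the upper edge of the keeper's bent-up steel lip, 93 above the desk, at (-32, +143) in the store's frame. The steel bolt (12 thick, axis 100 above the desk, along the gate, 30 in front of the gate's mid-plane) ends in a round head 30 across and 10 long that hangs 8 below the lip's edge behind it, with a steel strap in front
- keeper: the fixed steel keeper on the latch post: back plate, floor, front strap (y 138 to 168, z 72 to 105, 48 in front of the gate line) and the bent-up lip (6 thick) on the side towards the gate. Its frame is the store's frame
- tube_box_a: bystander, leave alone: white cardboard tube box 100 x 100 x 60 high with two clear tubes standing up to 116; right of the store. Origin: centre of its underside
- tube_box_b: bystander, leave alone: the same with one tube; left of the store. Origin: centre of its underside
- dropper_a: bystander, leave alone: small white dropper bottle, 28 across, 75 high, standing in front of the store. Origin: centre of its underside
- dropper_b: bystander, leave alone: a second such bottle. Origin: centre of its underside
- marker: bystander, leave alone: grey marker pen with black cap, 118 long, 15 thick, lying in front of the store. Origin: centre of its underside
- tape: bystander, leave alone: paper tape roll 70 across, 20 high, lying at the left. Origin: centre of its underside
Not all that is in view belongs to the job. What is meant by the scanner is not green, red or yellow, and is the smaller of those in its own colour.

How it is judged (in metres and radians):
On the way, in this order (a step that is already met when the one before it is completed fails the run):
1. the scanner, in the fingers, is held steady for a second with its window 4 to 13 cm from the label and the label within 20 mm of its axis (z of label in the frame of scanner between -0.13 and -0.04 m and x of label in the frame of scanner between -0.02 and 0.02 m and y of label in the frame of scanner between -0.02 and 0.02 m and linear speed of scanner below 0.03 m/s and angular speed of scanner below 0.2 rad/s and contact force between scanner and the fingers above 1 N), for 1 s.
2. the scanner stands in its stand again, let go (horizontal distance between scanner and stand below 0.015 m and angle between scanner's own z axis and vertical below 0.25 rad and height (world z) of scanner below 0.02 m and contact force between scanner and the fingers below 0.1 N and linear speed of scanner below 0.03 m/s), for 0.2 s.
3. the bolt is drawn back out of the keeper by its handle (value of joint bolt_draw above 0.034 m and contact force between bolt_handle and the fingers above 1 N), for 0.1 s.
At the end, for the whole second after the job is handed in: the gate stands still (under 0.06 rad/s) at 0.22 to 0.50 rad (13 to 29 degrees) with the bolt drawn at least 30 mm and its handle in the fingers (over 1 N); the scanner stands in its stand (centre within 15 mm, tilted less than 0.25 rad, nose on the stand's floor) (horizontal distance between scanner and stand below 0.015 m and angle between scanner's own z axis and vertical below 0.25 rad and height (world z) of scanner below 0.02 m and value of joint gate between 0.22 and 0.5 rad and velocity of joint gate between -0.06 and 0.06 rad/s and value of joint bolt_draw above 0.03 m and contact force between bolt_handle and the fingers above 1 N); the arm keeps its last pose, push and grip.
It fails at once if a bystander (tube box, dropper bottle, marker or tape) is shifted more than 30 mm (distance of any of tube_box_a, tube_box_b, dropper_a, dropper_b, marker, tape from where it was at the start of the episode above 0.03 m).
It fails at once if the keeper is pressed with more than 50 N (bolt forced instead of lifted) (contact force between keeper and anything else above 50 N).
It also fails if it takes over 72 s, if anything falls off the work surface, if the arm or the gripper's body presses on something with over 40 N, if the wrist force passes 120 N, or if a joint passes its speed limit or range.

## Working session

There is one attempt and no reset: what is moved stays moved. The work goes in short steps, Python scripts to look and compute and a tool call to move; the robot and the scene stay as the last step left them, time stands still between calls to the robot, and variables do not carry over. Pictures are saved under pics/ and viewed, about 8 in all and at most 12, crops included, and the job is handed in when it is done.

Besides the shell and the picture viewer there is one more tool, called by a JSON object that holds its "op" and its "data". jog_arm: Moves the arm, as the interface text tells. Its arguments: {"type":"object","properties":{"delta_pos":{"type":"array"},"turn":{"type":"array"},"jaw":{"type":"array"},"grip_force":{"type":"number"}},"required":["delta_pos","turn","jaw"]}

```bash
mkdir -p pics; ls; cat > h.py <<'E'
import numpy as np, cv2
from cell import state, camera, finish_job, tip_extent
def snap(name,fn):
    c=camera(name); cv2.imwrite('pics/'+fn+'.png',c['color'][:,:,::-1]); np.save('pics/'+fn+'.npy',c,allow_pickle=True); return c
def load(fn): return np.load('pics/'+fn+'.npy',allow_pickle=True).item()
def ray(c,uv):
    p=cv2.undistortPoints(np.array([[uv]],float),np.array(c['intrinsics']),np.array(c['dist_coeffs']))[0,0]
    R=np.array(c['R']);t=np.array(c['t']); return -R.T@t, R.T@np.array([p[0],p[1],1.])
def onz(c,uv,z):
    o,d=ray(c,uv); return o+d*(z-o[2])/d[2]
def proj(c,X):
    return cv2.projectPoints(np.array([X],float),cv2.Rodrigues(np.array(c['R']))[0],np.array(c['t'],float),np.array(c['intrinsics']),np.array(c['dist_coeffs']))[0].reshape(-1,2)
def tri(c1,u1,c2,u2):
    A=[];b=[]
    for c,u in((c1,u1),(c2,u2)):
        o,d=ray(c,u);d/=np.linalg.norm(d);P=np.eye(3)-np.outer(d,d);A.append(P);b.append(P@o)
    return np.linalg.solve(A[0]+A[1],b[0]+b[1])
def tool(p):  # world target -> delta mm in tool axes
    s=state();return np.round(1000*np.array(s['ee_rot']).T@(np.array(p)-np.array(s['position'])),1)
E
python3 -c "
from h import *
s=state();print({k:np.round(v,3).tolist() for k,v in s.items()},tip_extent)
snap('top','top0');snap('scene','scene0')
for n in('top0','scene0'):
  c=load(n);print(np.round(-c['R'].T@c['t'],3))
"
```

```text
pics
{'clock': 0.0, 'q': [-77.975, 15.168, 91.979, -0.001, 72.977, -2.114], 'qvel': [0.024, -0.041, -0.022, -0.007, -0.014, 0.012], 'tau': [-0.0, -50.211, -35.687, 0.073, 0.029, -0.0], 'position': [0.165, -0.654, 0.251], 'ee_rot': [[-0.0, 0.244, -0.97], [0.002, -0.97, -0.244], [-1.0, -0.002, -0.0]], 'contact_force': [-0.554, 0.393, -0.289], 'wrist_torque': [-0.006, 0.018, -0.005], 'opening': 1.002} 0.014
[0.313 0.031 1.19 ]
[1.163 0.291 1.057]
```

View pics/top0.png

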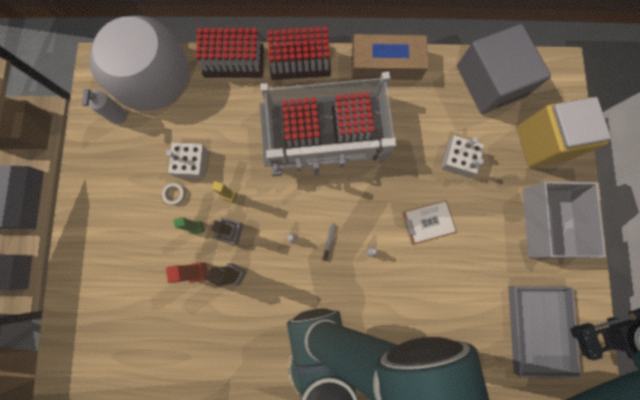

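View pics/scene0.png

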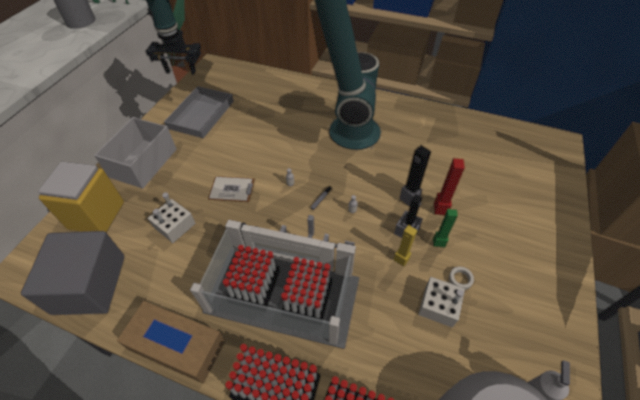

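The top view shows four scanner-like candidates plus one more black one:
- green (188,225)
- red (187,272)
- yellow (223,190)
- large black (225,275)
- small black (226,230), which is the choice: black, and the smaller of the two blacks

The store gate is at about (335,155), the clipboard at (430,222), droppers at (291,238) and (372,252), and the marker at (329,242). I'll check the choice in a close crop.

```bash
python3 -c "
from h import *
a=cv2.imread('pics/top0.png');b=cv2.imread('pics/scene0.png')
z=lambda i,x,y,w,h,s:cv2.resize(i[y:y+h,x:x+w],None,fx=s,fy=s,interpolation=cv2.INTER_CUBIC)
# top scanners 160-260x175-295 ; gate 255-405 x 65-175 ; scene scanners ; scene gate
A=z(a,165,180,100,112,3.9);B=z(a,255,130,150,50,2.6)
C=z(b,360,140,110,130,3.5);D=z(b,190,180,180,100,2.1)
im=np.zeros((600,800,3),np.uint8)
im[:A[:600].shape[0],:390]=A[:600,:390];im[:455,400:785]=C
im[460:460+130,:390]=B[:130];im[460:600,400:778]=cv2.resize(D,(378,210))[:140]
cv2.imwrite('pics/crop1.png',im)"
```

```text
(no output)
```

View pics/crop1.png

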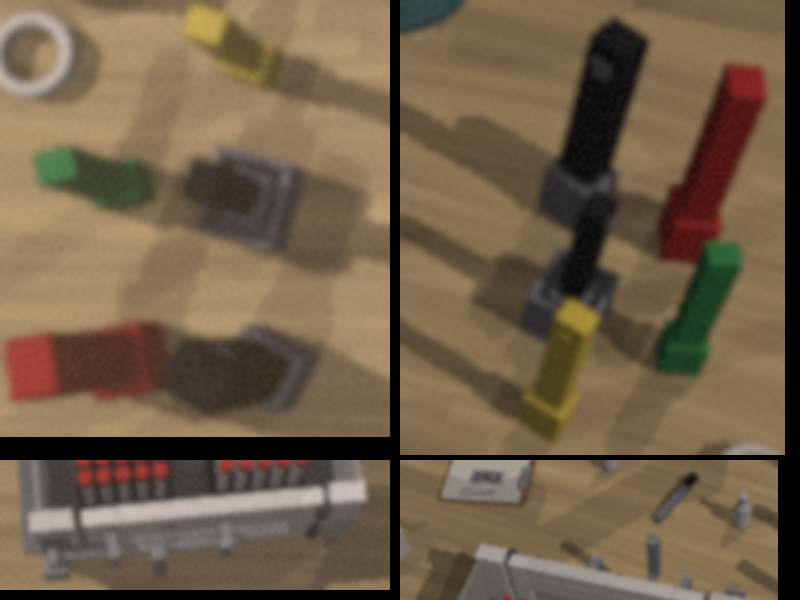

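The crop confirms it: small black scanner in its stand, top face around (218,227) in the top view, and the other black one is clearly larger. Now coarse positions.

```bash
python3 -c "
from h import *
c=load('top0');s=load('scene0')
f=lambda x,y:(165+x/3.9,180+y/3.9)
P=np.array([onz(c,f(*u),.055) for u in((222,148),(300,165),(278,250),(192,226))]);print(P.round(3),P.mean(0).round(3))
for i in range(4): print(np.linalg.norm(P[i]-P[i-1]).round(3),np.degrees(np.arctan2(*(P[i]-P[i-1])[[1,0]])).round(1))
print('scannertop',onz(c,f(206,180),.176).round(3), 'big', onz(c,f(195,370),.25).round(3),'green',onz(c,f(55,167),.13).round(3),'yel',onz(c,f(207,25),.13).round(3),'red',onz(c,f(32,368),.22).round(3))
print('bigstand right corner etc',onz(c,f(313,365),.055).round(3))
g=lambda x,y:(360+(x-400)/3.5,140+y/3.5)
print('big tri',tri(c,f(195,370),s,g(615,38)).round(3),'small',tri(c,f(206,180),s,g(597,200)).round(3),'red',tri(c,f(32,368),s,g(745,80)).round(3),'grn',tri(c,f(55,167),s,g(722,255)).round(3),'yel',tri(c,f(207,25),s,g(578,318)).round(3))
k=lambda x,y:(255+x/2.6,130+(y-460)/2.6)
for n,u,z in(('handle',(158,550),.18),('gateL',(80,517),.145),('gateR',(312,497),.145),('postL',(30,524),.15),('postR',(362,490),.15)): print(n,onz(c,k(*u),z).round(3))
print('drop',onz(c,(291,236),.075).round(3),onz(c,(372,249),.075).round(3),'marker',onz(c,(329,242),.01).round(3),'label',onz(c,(430,221),.007).round(3))
col=load('top0')['color'][195:250,400:462]
cv2.imwrite('pics/lab.png',cv2.resize(col[:,:,::-1],None,fx=9,fy=9,interpolation=cv2.INTER_CUBIC))
"
```

```text
[[0.445 0.325 0.055]
 [0.432 0.262 0.055]
 [0.365 0.277 0.055]
 [0.383 0.345 0.055]] [0.406 0.302 0.055]
0.065 -18.1
0.064 -101.4
0.069 168.1
0.071 75.6
scannertop [0.408 0.304 0.176] big [0.279 0.284 0.25 ] green [0.42  0.429 0.13 ] yel [0.528 0.322 0.13 ] red [0.277 0.401 0.22 ]
bigstand right corner etc [0.277 0.245 0.055]
big tri [0.278 0.286 0.239] small [0.407 0.307 0.173] red [0.277 0.4   0.226] grn [0.417 0.419 0.159] yel [0.522 0.316 0.16 ]
handle [0.584 0.037 0.18 ]
gateL [0.631 0.125 0.145]
gateR [ 0.658 -0.136  0.145]
postL [0.621 0.181 0.15 ]
postR [ 0.665 -0.191  0.15 ]
drop [0.391 0.109 0.075] [ 0.355 -0.134  0.075] marker [ 0.378 -0.008  0.01 ] label [ 0.45  -0.331  0.007]
```

View pics/lab.png

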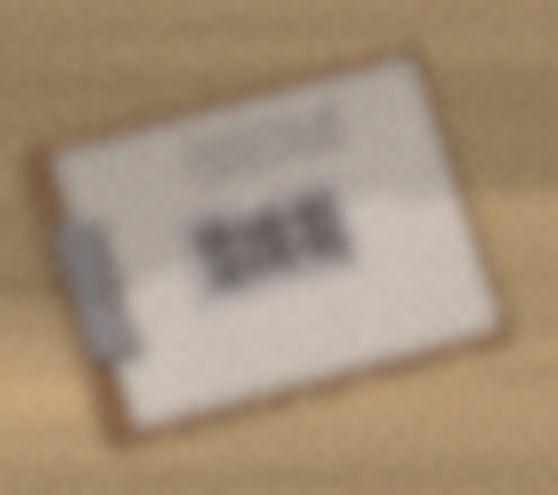

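Label bars are centred at about (430.2,221.9) in the top view, so the label is near (0.45,-0.33). I'll pass over the label on the way and look at it with the wrist camera.

{"op": "jog_arm", "data": {"delta_pos": [[-8,-20,-30],[-8,-20,-30],[-8,-20,-30],[-8,-20,-30],[-8,-20,-30],[-8,-20,-30],[-8,-20,-30],[-8,-20,-30],[-8,-20,-30],[-8,-20,-30],[-8,-20,-30],[0,0,0]], "turn": [0,0,0,0,0,0,0,0,0,0,0,0], "jaw": [1,1,1,1,1,1,1,1,1,1,1,1], "grip_force": 25}}

```text
clock: 1.3
position: [0.4337, -0.3579, 0.3417]
ee_rot: [[0.002, 0.249, -0.969], [0.0, -0.969, -0.249], [-1.0, 0.0, -0.002]]
contact_force: [-0.7, -1.0, -0.4]
opening: 1.001
```

```bash
python3 -c "
from h import *
c=snap('wrist','w1');print(np.round(-c['R'].T@c['t'],3),c['R'].round(2))
print(proj(c,[.45,-.331,.007]))
s=state();print(s['position'],s['q'])
t=load('top0');print(onz(t,(430.2,221.9),.007))
"
```

```text
[ 0.5   -0.34   0.475] [[ 0.25 -0.97 -0.  ]
 [-0.93 -0.24  0.28]
 [-0.27 -0.07 -0.96]]
[[307.99335659 139.42890516]]
[ 0.43232397 -0.35928898  0.3410186 ] [-4.22658502e+01  3.86137466e-01  9.92848157e+01 -2.95248193e-03
  8.02917791e+01  3.33892102e+01]
[ 0.44669829 -0.33161102  0.007     ]
```

View pics/w1.png

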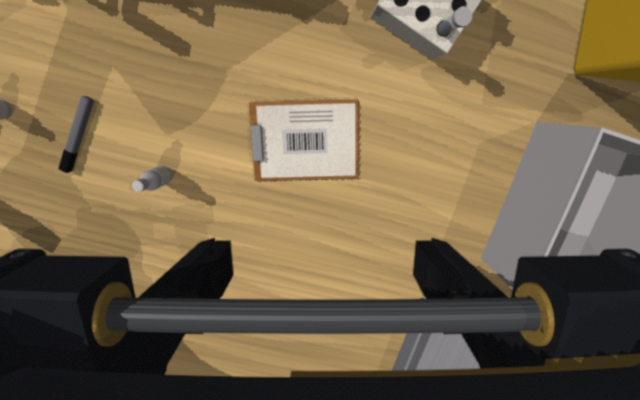

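{"op": "jog_arm", "data": {"delta_pos": [[0,-36,-21],[0,-36,-21],[0,-36,-21],[0,-36,-21],[0,-36,-21],[0,-36,-21],[0,-36,-21],[0,-36,-21],[0,-42,2],[0,-42,2],[0,-42,2],[0,-42,2]], "turn": [0,0,0,0,0,0,0,0,0,0,0,0], "jaw": [1,1,1,1,1,1,1,1,1,1,1,1]}}

```text
clock: 2.55
position: [0.4742, 0.1208, 0.3399]
ee_rot: [[-0.001, 0.243, -0.97], [-0.001, -0.97, -0.243], [-1.0, 0.001, 0.001]]
contact_force: [-0.5, -0.9, 0.0]
opening: 0.999
```

{"op": "jog_arm", "data": {"delta_pos": [[0,-42,2],[0,-42,2],[0,-42,2],[0,-42,2],[0,0,0],[0,0,0],[0,0,0],[0,0,0],[0,0,0],[0,0,0],[0,0,0],[0,0,0]], "turn": [0,0,0,0,-0.147,-0.147,-0.147,-0.147,-0.147,-0.147,-0.147,-0.147], "jaw": [1,1,1,1,1,1,1,1,1,1,1,1]}}

```text
clock: 3.75
position: [0.4266, 0.2802, 0.3398]
ee_rot: [[-0.001, 0.99, -0.143], [-0.001, -0.143, -0.99], [-1.0, -0.001, 0.002]]
contact_force: [0.1, 0.0, 0.8]
opening: 0.998
```

{"op": "jog_arm", "data": {"delta_pos": [[0,0,0],[0,0,0],[0,0,0],[0,0,0],[0,0,0],[0,0,0],[0,0,0],[0,0,0],[0,0,0],[0,0,0],[0,0,0]], "turn": [-0.147,-0.147,-0.147,-0.147,-0.147,-0.147,-0.147,-0.147,-0.147,-0.147,0], "jaw": [1,1,1,1,1,1,1,1,1,1,1]}}

```text
clock: 4.85
position: [0.4265, 0.2804, 0.3399]
ee_rot: [[-0.001, 0.247, 0.969], [-0.001, 0.969, -0.247], [-1.0, -0.001, -0.001]]
contact_force: [-0.4, -0.2, -0.4]
opening: 1.002
```

```bash
python3 -c "
from h import *
print('label',onz(load('w1'),(305,141),.007).round(4))
c=snap('wrist','w2');print(np.round(-c['R'].T@c['t'],3))
print(proj(c,[.407,.305,.176]),proj(c,[.407,.302,.055]))
s=state();print(s['position'],s['q'],s['ee_rot'])
"
```

```text
label [ 0.4468 -0.3275  0.007 ]
[0.355 0.299 0.473]
[[344.01300635 160.37494224]] [[335.77611068 145.34750469]]
[0.42644195 0.28052614 0.33998179] [ 3.05597871e+01 -5.36616280e+00  1.04914392e+02 -2.81550624e-02
  8.05224897e+01 -4.49278270e+01] [[-8.16382556e-04  2.50510169e-01  9.68113624e-01]
 [-1.04490917e-03  9.68113204e-01 -2.50510942e-01]
 [-9.99999121e-01 -1.21610356e-03 -5.28590360e-04]]
```

View pics/w2.png

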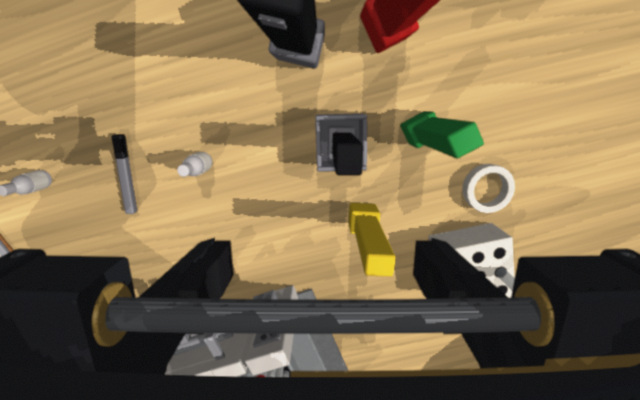

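Wrist view: scanner top face around (349,162), its stand rim roughly x 317–367, y 115–170. I'll crop for exact corners.

```bash
python3 -c "
from h import *
im=cv2.imread('pics/w2.png')[105:185,305:385];im=np.clip(im.astype(float)*1.8,0,255).astype(np.uint8)
cv2.imwrite('pics/crop2.png',cv2.resize(im,None,fx=7,fy=7,interpolation=cv2.INTER_CUBIC))"
```

```text
(no output)
```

View pics/crop2.png

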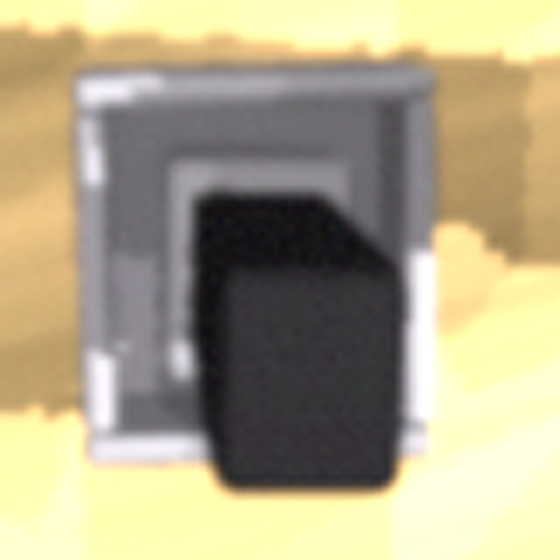

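```bash
python3 -c "
from h import *
c=load('w2');f=lambda p:(305+p[0]/7-.0,105+p[1]/7)
for z,ps in((.176,[(222,268),(402,272),(396,488),(222,488)]),(.055,[(78,75),(432,72),(428,450),(88,458)])):
  P=np.array([onz(c,f(p),z) for p in ps]);m=P.mean(0);print(m.round(4),[(np.linalg.norm(P[i]-P[i-1]).round(4),np.degrees(np.arctan2(*(P[i]-P[i-1])[[1,0]])).round(1)) for i in range(4)])
  print(tool([m[0],m[1],.156-.005]))
s=state();print(np.degrees(np.arctan2(s['ee_rot'][1][1],s['ee_rot'][0][1])))
"
```

```text
[0.4073 0.3099 0.176 ] [(np.float64(0.0285), np.float64(166.3)), (np.float64(0.0229), np.float64(74.5)), (np.float64(0.028), np.float64(-14.1)), (np.float64(0.0227), np.float64(-104.3))]
[189.   23.9 -25.8]
[0.4062 0.3098 0.055 ] [(np.float64(0.0682), np.float64(166.9)), (np.float64(0.062), np.float64(76.2)), (np.float64(0.0672), np.float64(-13.0)), (np.float64(0.0621), np.float64(-102.9))]
[189.   23.5 -26.8]
75.49228562912135
```

{"op": "jog_arm", "data": {"delta_pos": [[0,12,-13],[0,11.7,-13],[40,0,0],[40,0,0],[40,0,0],[30,0,0],[25,0,0],[19,0,0],[0,0,0],[0,0,0]], "turn": [0,0,0,0,0,0,0,0,0,0], "jaw": [1,1,1,1,1,1,1,1,1,1]}}

```text
clock: 5.9
position: [0.4068, 0.3106, 0.1466]
ee_rot: [[-0.001, 0.248, 0.969], [-0.001, 0.969, -0.248], [-1.0, -0.001, -0.001]]
contact_force: [-0.6, 0.8, -0.1]
opening: 1.002
```

{"op": "jog_arm", "data": {"delta_pos": [[0,0,0],[0,0,0],[0,0,0],[0,0,0],[0,0,0],[0,0,0],[0,0,0],[0,0,0],[0,0,0],[0,0,0]], "turn": [0,0,0,0,0,0,0,0,0,0], "jaw": [0.1,0.1,0.1,0.1,0.1,0.1,0.1,0.1,0.1,0.1], "grip_force": 25}}

```text
clock: 6.9
position: [0.4067, 0.3109, 0.1466]
ee_rot: [[-0.0, 0.246, 0.969], [-0.0, 0.969, -0.246], [-1.0, -0.0, -0.0]]
contact_force: [-0.2, -0.3, -0.3]
opening: 0.285
```

{"op": "jog_arm", "data": {"delta_pos": [[-10,0,0],[-25,0,0],[-35,0,0],[-35,0,0],[-35,0,0],[-30,0,0],[-10,0,0],[0,-18,8],[0,-30,13],[0,-30,13],[0,-30,13],[0,-30,13]], "turn": [0,0,0,0,0,0,0,0,0,0,0,0], "jaw": [0.1,0.1,0.1,0.1,0.1,0.1,0.1,0.1,0.1,0.1,0.1,0.1]}}

```text
clock: 8.1
position: [0.4302, 0.1612, 0.3254]
ee_rot: [[-0.002, 0.246, 0.969], [-0.001, 0.969, -0.246], [-1.0, -0.001, -0.002]]
contact_force: [-0.7, 0.3, -1.9]
opening: 0.28
```

{"op": "jog_arm", "data": {"delta_pos": [[0,-30,13],[0,-30,13],[0,-30,13],[0,-30,13],[0,-30,13],[0,-30,6],[0,-30,6],[0,-30,6],[0,-30,6],[0,-30,6],[0,-30,6],[0,-30,6]], "turn": [0,0,0,0,0,0,0,0,0,0,0,0], "jaw": [0.1,0.1,0.1,0.1,0.1,0.1,0.1,0.1,0.1,0.1,0.1,0.1]}}

```text
clock: 9.3
position: [0.4452, -0.2137, 0.3254]
ee_rot: [[-0.002, 0.246, 0.969], [0.001, 0.969, -0.246], [-1.0, 0.001, -0.002]]
contact_force: [0.6, 0.1, -2.4]
opening: 0.283
```

```bash
python3 -c "
from h import *
print(tool([.4468,-.329,.2276]),state()['q'])"
```

```text
[  97.6 -111.4   30.2] [-2.85398431e+01 -6.94368354e+00  1.07839872e+02  8.96893921e-03
  7.92216390e+01 -1.04280025e+02]
```

{"op": "jog_arm", "data": {"delta_pos": [[0,-28,7.5],[0,-28,7.5],[0,-28,7.5],[0,-27.4,7.7],[15,0,0],[25,0,0],[25,0,0],[20,0,0],[12.6,0,0],[0,0,0],[0,0,0],[0,0,0]], "turn": [0,0,0,0,0,0,0,0,0,0,0,0], "jaw": [0.1,0.1,0.1,0.1,0.1,0.1,0.1,0.1,0.1,0.1,0.1,0.1]}}

```text
clock: 10.5
position: [0.4485, -0.3285, 0.2304]
ee_rot: [[0.002, 0.246, 0.969], [-0.001, 0.969, -0.246], [-1.0, -0.001, 0.002]]
contact_force: [-0.3, 1.0, -1.7]
opening: 0.282
```

```bash
python3 -c "
from h import *
print(tool([.4468,-.329,.2276]))
a=snap('wrist','w3');b=snap('scene','s3')
print(proj(a,[.4468,-.329,.007]),proj(b,[.4468,-.329,.007]),proj(b,[.4468,-.329,.087]))
u,v=proj(b,[.4468,-.329,.12])[0].astype(int)
B=cv2.resize(b['color'][v-60:v+60,u-60:u+60,::-1],(400,400));A=cv2.resize(a['color'][:,:,::-1],(400,250))
o=np.zeros((400,800,3),np.uint8);o[:250,:400]=A;o[:,400:]=B;cv2.imwrite('pics/hold.png',o)"
```

```text
[ 2.8 -0.9 -1.6]
[[321.93495116 172.30484829]] [[230.71596571 186.8578848 ]] [[226.30399555 171.96916114]]
```

View pics/hold.png

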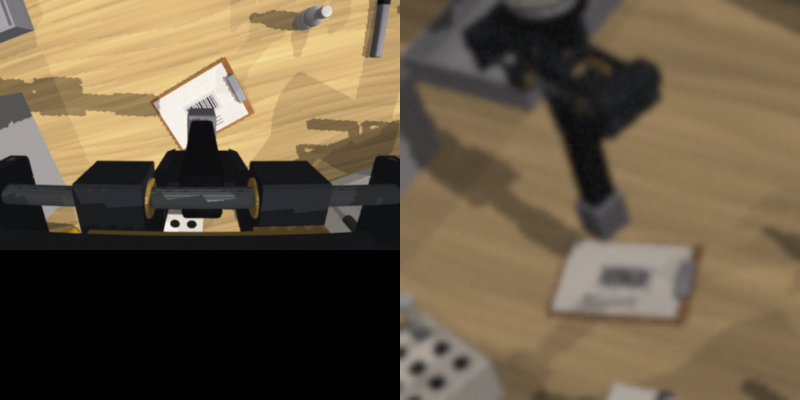

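The scanner hangs vertically, with its nose over the barcode: nose bottom at about (225,174) in the scene, against an expected (226,172). Hold for over 2 s.

{"op": "jog_arm", "data": {"delta_pos": [[0,0,0],[0,0,0],[0,0,0],[0,0,0],[0,0,0],[0,0,0],[0,0,0],[0,0,0],[0,0,0],[0,0,0],[0,0,0],[0,0,0]], "turn": [0,0,0,0,0,0,0,0,0,0,0,0], "jaw": [0.1,0.1,0.1,0.1,0.1,0.1,0.1,0.1,0.1,0.1,0.1,0.1]}}

```text
clock: 11.8
position: [0.4478, -0.3282, 0.2291]
ee_rot: [[0.0, 0.246, 0.969], [0.0, 0.969, -0.246], [-1.0, 0.0, 0.0]]
contact_force: [-0.8, -0.2, -0.7]
opening: 0.278
```

{"op": "jog_arm", "data": {"delta_pos": [[0,0,0],[0,0,0],[0,0,0],[0,0,0],[0,0,0],[0,0,0],[0,0,0],[0,0,0],[0,0,0],[0,0,0],[0,0,0],[0,0,0]], "turn": [0,0,0,0,0,0,0,0,0,0,0,0], "jaw": [0.1,0.1,0.1,0.1,0.1,0.1,0.1,0.1,0.1,0.1,0.1,0.1]}}

```text
clock: 13.0
position: [0.4478, -0.3282, 0.2291]
ee_rot: [[0.0, 0.246, 0.969], [-0.0, 0.969, -0.246], [-1.0, -0.0, 0.0]]
contact_force: [0.2, 0.5, -1.9]
opening: 0.285
```

{"op": "jog_arm", "data": {"delta_pos": [[-15,0,0],[-35,0,0],[-35,0,0],[-10,14,-3.7],[0,28,-7.5],[0,28,-7.5],[0,28,-7.5],[0,30,-6],[0,30,-6],[0,30,-6],[0,30,-6],[0,30,-6]], "turn": [0,0,0,0,0,0,0,0,0,0,0,0], "jaw": [0.1,0.1,0.1,0.1,0.1,0.1,0.1,0.1,0.1,0.1,0.1,0.1]}}

```text
clock: 14.2
position: [0.4535, -0.0719, 0.3237]
ee_rot: [[-0.0, 0.246, 0.969], [0.001, 0.969, -0.246], [-1.0, 0.0, -0.001]]
contact_force: [0.9, 0.2, -2.2]
opening: 0.283
```

{"op": "jog_arm", "data": {"delta_pos": [[0,30,-6],[0,30,-6],[0,30,-13],[0,30,-13],[0,30,-13],[0,30,-13],[0,30,-13],[0,30,-13],[0,30,-13],[0,25,-11],[0,15,-6],[0,0,0]], "turn": [0,0,0,0,0,0,0,0,0,0,0,0], "jaw": [0.1,0.1,0.1,0.1,0.1,0.1,0.1,0.1,0.1,0.1,0.1,0.1]}}

```text
clock: 15.4
position: [0.4128, 0.258, 0.3235]
ee_rot: [[-0.001, 0.243, 0.97], [0.0, 0.97, -0.243], [-1.0, 0.0, -0.001]]
contact_force: [-0.7, 0.2, -1.8]
opening: 0.282
```

```bash
python3 -c "
from h import *
print(tool([.4067,.3105,.1466]),state()['q'])"
```

```text
[176.9  49.4 -18.5] [ 2.90309617e+01 -7.75246266e+00  1.08745531e+02  6.17688943e-02
  7.90627786e+01 -4.69122376e+01]
```

{"op": "jog_arm", "data": {"delta_pos": [[0,20,-8],[0,20,-8],[0,9.4,-2.5],[0,0,0],[30,0,0],[40,0,0],[20,0,0],[5,0,0],[0,0,0],[0,0,0]], "turn": [0,0,0,0,0,0,0,0,0,0], "jaw": [0.1,0.1,0.1,0.1,0.1,0.1,0.1,0.1,0.1,0.1]}}

```text
clock: 16.4
position: [0.4096, 0.3086, 0.2307]
ee_rot: [[0.002, 0.247, 0.969], [0.001, 0.969, -0.247], [-1.0, 0.002, 0.002]]
contact_force: [0.5, 0.4, -1.0]
opening: 0.282
```

```bash
python3 -c "
from h import *
print(tool([.4067,.3105,.1466]))"
```

```text
[84.1  1.  -3.5]
```

{"op": "jog_arm", "data": {"delta_pos": [[0,0.5,-2],[20,0,0],[25,0,0],[20,0,0],[10,0,0],[5,0,0],[0,0,0],[0,0,0],[0,0,0]], "turn": [0,0,0,0,0,0,0,0,0], "jaw": [0.1,0.1,0.1,0.1,0.1,0.1,0.1,0.1,0.1]}}

```text
clock: 17.3
position: [0.4076, 0.31, 0.1504]
ee_rot: [[0.002, 0.246, 0.969], [0.001, 0.969, -0.246], [-1.0, 0.002, 0.001]]
contact_force: [-1.2, -0.7, -2.2]
opening: 0.284
```

```bash
python3 -c "
from h import *
print(tool([.4067,.3105,.1466]))"
```

```text
[ 3.8  0.2 -1. ]
```

{"op": "jog_arm", "data": {"delta_pos": [[1.5,0,0],[1.5,0,-0.5],[0.5,0,0],[0,0,0],[0,0,0],[0,0,0],[0,0,0],[0,0,0],[0,0,0],[0,0,0],[0,0,0]], "turn": [0,0,0,0,0,0,0,0,0,0,0], "jaw": [0.1,0.1,0.1,0.1,1,1,1,1,1,1,1]}}

```text
clock: 18.4
position: [0.4064, 0.3096, 0.1456]
ee_rot: [[-0.0, 0.246, 0.969], [-0.0, 0.969, -0.246], [-1.0, -0.0, -0.0]]
contact_force: [0.5, 0.6, 1.2]
opening: 0.897
```

{"op": "jog_arm", "data": {"delta_pos": [[0,0,0],[0,0,0],[-15,0,0],[-35,0,0],[-40,0,0],[-40,0,0],[-40,0,0],[-20,0,0],[0,0,0],[0,0,0]], "turn": [0,0,0,0,0,0,0,0,0,0], "jaw": [1,1,1,1,1,1,1,1,1,1]}}

```text
clock: 19.4
position: [0.4063, 0.3095, 0.336]
ee_rot: [[0.001, 0.246, 0.969], [0.001, 0.969, -0.246], [-1.0, 0.001, 0.001]]
contact_force: [-0.0, 0.3, -0.3]
opening: 1.0
```

```bash
python3 -c "
from h import *
c=snap('wrist','w4');s=state();print(s['position'],s['q'][5])
print(proj(c,[.4073,.3099,.176]))
im=cv2.imread('pics/w4.png');cv2.imwrite('pics/crop4.png',cv2.resize(im[60:260,220:480],None,fx=3,fy=3))"
```

```text
[0.40581299 0.30916091 0.33454381] -41.24058802787755
[[323.11093952 189.02509887]]
```

View pics/crop4.png

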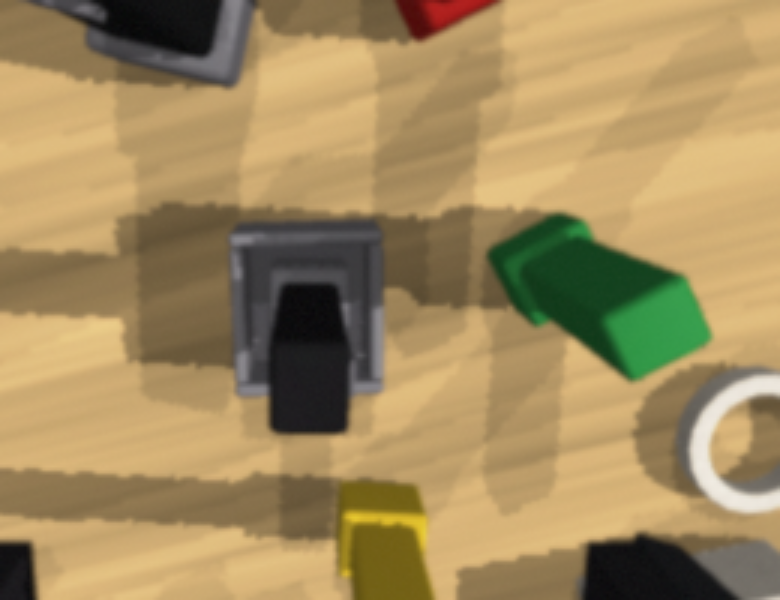

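The scanner stands upright in the stand, top face at about (323,190) as predicted. Next, the bolt handle.

{"op": "jog_arm", "data": {"delta_pos": [[0,-28.7,25.2],[0,-28.7,25.2],[0,-28.7,25.2],[0,-28.7,25.2],[0,-28.7,25.2],[0,-28.7,25.2],[0,-28.7,25.2],[0,-28.7,25.2],[0,0,0],[0,0,0],[0,0,0],[0,0,0]], "turn": [0,0,0,0,0,0,0,0,-0.123,-0.123,-0.124,0], "jaw": [1,1,1,1,1,1,1,1,1,1,1,1]}}

```text
clock: 20.65
position: [0.5442, 0.0371, 0.3329]
ee_rot: [[-0.005, -0.121, 0.993], [-0.0, 0.993, 0.121], [-1.0, 0.0, -0.005]]
contact_force: [0.6, 0.9, -0.4]
opening: 1.001
```

```bash
python3 -c "
from h import *
c=snap('wrist','w5');s=state();print(s['position'],s['q'],s['ee_rot'][1])
print(proj(c,[.584,.037,.18]))
im=cv2.imread('pics/w5.png');cv2.imwrite('pics/crop5.png',cv2.resize(im[20:280,130:530],None,fx=2,fy=2,interpolation=cv2.INTER_CUBIC))"
```

```text
[0.54427103 0.0372529  0.33325214] [ 1.29898267e+00 -1.14598958e+00  1.01606435e+02  8.78872325e-04
  7.97713926e+01 -9.54836692e+01] [-7.66367852e-05  9.93001654e-01  1.18100421e-01]
[[316.24630375 232.32703387]]
```

View pics/crop5.png

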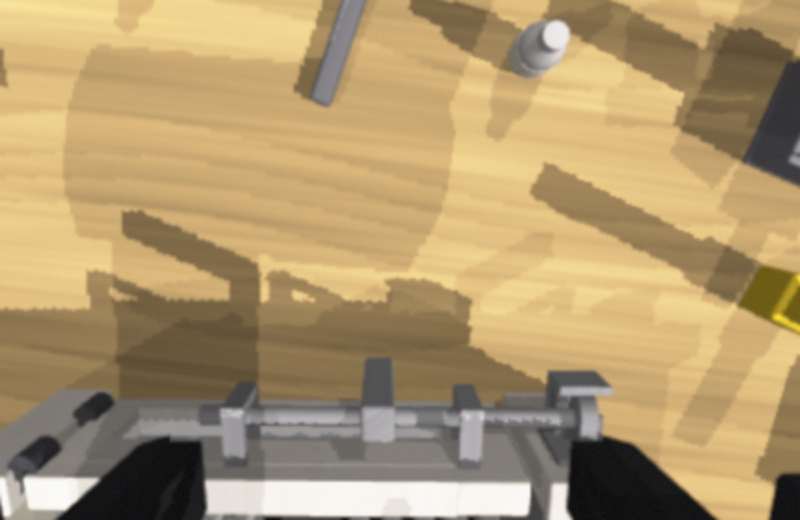

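Handle top face centre is at image (319,231). The guides are at (247,224) and (365,228), the head and keeper at (424,229), and the gate's top edge runs (144,259)–(394,262).

```bash
python3 -c "
from h import *
c=load('w5')
H=onz(c,(319,231.3),.18);a=onz(c,(144,259),.145);b=onz(c,(394,262),.145)
ang=lambda d:np.degrees(np.arctan2(d[1],d[0]))
g1=onz(c,(247.5,224),.129);g2=onz(c,(365,228.5),.129)
print('H',H.round(4),'edge',a.round(3),b.round(3),ang(b-a),'guides',g1.round(3),g2.round(3),ang(g2-g1),np.linalg.norm(g2-g1))
x=[onz(c,(u,232),.18).round(4) for u in(311.5,326.5)];print(x,np.linalg.norm(x[1]-x[0]),ang(x[1]-x[0]))
s=state();print(ang(np.array(s['ee_rot'])[:,1]),tool([H[0],H[1],.165-.005]))
t=load('top0');k=lambda x,y:(255+x/2.6,130+(y-460)/2.6);print('top H',onz(t,k(158,552),.18),tri(t,k(158,552),c,(319,231.3)))
"
```

```text
H [0.5827 0.0394 0.18  ] edge [ 0.651 -0.143  0.145] [0.622 0.124 0.145] 96.3504343305078 guides [ 0.603 -0.036  0.129] [0.593 0.09  0.129] 94.58212545895927 0.12723436947323807
[array([0.5842, 0.0326, 0.18  ]), array([0.5825, 0.0463, 0.18  ])] 0.013805071531868288 97.07353767496153
96.78244767907555 [173.1  -2.5  39.1]
top H [0.58216205 0.03674169 0.18      ] [0.57924894 0.0378662  0.18973563]
```

{"op": "jog_arm", "data": {"delta_pos": [[0,-1.2,20],[0,-1.2,18.7],[35,0,0],[40,0,0],[40,0,0],[30,0,0],[20,0,0],[10,0,0],[0,0,0],[0,0,0],[0,0,0]], "turn": [0,0,0,0,0,0,0,0,0,0,0], "jaw": [1,1,0.7,0.7,0.7,0.7,0.7,0.7,0.7,0.7,0.7]}}

```text
clock: 21.8
position: [0.5851, 0.0397, 0.1623]
ee_rot: [[0.003, -0.12, 0.993], [0.0, 0.993, 0.12], [-1.0, -0.0, 0.003]]
contact_force: [1.2, 0.4, -0.5]
opening: 0.699
```

```bash
python3 -c "
from h import *
c=snap('wrist','w6');s=state();print(s['position'],s['contact_force'],tool([.5827,.0392,.156]))
im=cv2.imread('pics/w6.png');cv2.imwrite('pics/crop6.png',cv2.resize(im[140:400,180:460],None,fx=2,fy=2,interpolation=cv2.INTER_CUBIC))"
```

```text
[0.5851217  0.03974758 0.1624178 ] [-0.14737632 -0.57026304 -0.19503799] [ 6.4 -0.2 -2.5]
```

View pics/crop6.png

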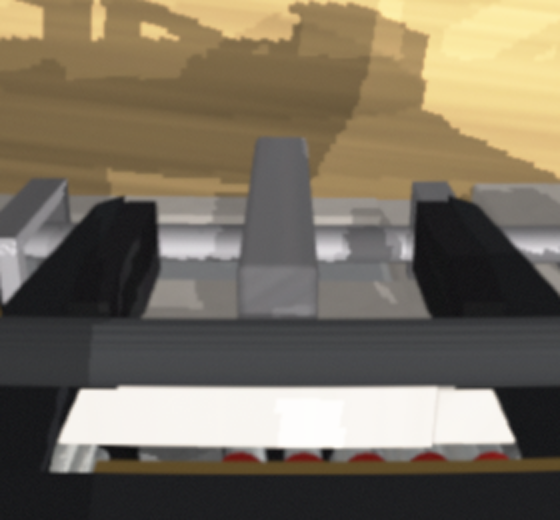

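The handle (crop x≈278) sits midway between the fingers (crop ≈157 and 415). I'll lower a little and close.

{"op": "jog_arm", "data": {"delta_pos": [[3,-0.5,-1],[3,-0.5,-1],[0,0,0],[0,0,0],[0,0,0],[0,0,0],[0,0,0],[0,0,0],[0,0,0],[0,0,0],[0,0,0],[0,0,0]], "turn": [0,0,0,0,0,0,0,0,0,0,0,0], "jaw": [0.7,0.7,0.5,0.35,0.25,0.1,0.05,0.05,0.05,0.05,0.05,0.05], "grip_force": 30}}

```text
clock: 23.05
position: [0.5821, 0.0384, 0.1547]
ee_rot: [[0.0, -0.121, 0.993], [-0.0, 0.993, 0.121], [-1.0, -0.0, 0.0]]
contact_force: [0.2, -0.1, 0.1]
opening: 0.179
```

```bash
python3 -c "
from h import *
s=state();print(s['position'],s['contact_force'],s['wrist_torque'],s['opening'])"
```

```text
[0.58210066 0.0384156  0.15467568] [ 0.20735203 -0.12508979  0.100286  ] [ 0.02117077 -0.18021938 -0.02537401] 0.1787412346435008
```

{"op": "jog_arm", "data": {"delta_pos": [[-2,0,0],[-3,0,0],[-3,0,0],[-2,0,0],[-2,0,0],[0,0,0],[0,0,0],[0,0,0],[0,0,0]], "turn": [0,0,0,0,0,0,0,0,0], "jaw": [0.05,0.05,0.05,0.05,0.05,0.05,0.05,0.05,0.05]}}

```text
clock: 23.95
position: [0.582, 0.0385, 0.1665]
ee_rot: [[-0.0, -0.121, 0.993], [0.0, 0.993, 0.121], [-1.0, 0.0, -0.0]]
contact_force: [1.4, -1.3, -1.5]
opening: 0.177
```

{"op": "jog_arm", "data": {"delta_pos": [[0,-3,0],[0,-4,0],[0,-4,0],[0,-4,0],[0,0,0],[0,0,0]], "turn": [0,0,0,0,0,0], "jaw": [0.05,0.05,0.05,0.05,0.05,0.05]}}

```text
clock: 24.55
position: [0.5839, 0.023, 0.1665]
ee_rot: [[-0.0, -0.121, 0.993], [-0.001, 0.993, 0.121], [-1.0, -0.001, -0.0]]
contact_force: [1.0, 0.1, -2.6]
opening: 0.18
```

{"op": "jog_arm", "data": {"delta_pos": [[0,-5,0],[0,-6,0],[0,-6,0],[0,-6,0],[0,-5,0],[0,-3,0],[0,0,0],[0,0,0],[0,0,0]], "turn": [0,0,0,0,0,0,0,0,0], "jaw": [0.05,0.05,0.05,0.05,0.05,0.05,0.05,0.05,0.05]}}

```text
clock: 25.45
position: [0.5875, -0.0074, 0.1665]
ee_rot: [[-0.0, -0.121, 0.993], [-0.0, 0.993, 0.121], [-1.0, -0.0, -0.0]]
contact_force: [-0.9, -1.2, -2.3]
opening: 0.178
```

```bash
python3 -c "
from h import *
s=state();print(s['position'],s['contact_force'],s['wrist_torque'],s['opening'])
# gate swing plan: rotate about hinge
p=np.array(s['position'])[:2];ey=np.array([-.1115,.9938]);ex=np.array([.9938,.1115])
H0=np.array([.5821,.0384]);O=H0+.056*ex-.04*ey;h=O-.16*ey;print('hinge',h,'drawn',(H0-p)@ey)
n=10;th=.36;prev=p;tot=0
R=np.array(s['ee_rot']);
rot=lambda a:np.array([[np.cos(a),-np.sin(a)],[np.sin(a),np.cos(a)]])
for i in range(1,n+1):
  a=th*i/n;q=h+rot(a)@(p-h);Rt=rot(th*(i-1)/n)@R[:2,1:]
  d=1000*Rt.T@(q-prev);prev=q;print(np.round(d,2),q.round(4))
"
```

```text
[ 0.58750395 -0.00736995  0.16651167] [-0.8923163  -1.22987031 -2.28517999] [-0.0998569   0.0805549  -0.05070727] 0.17832772239005987
hinge [ 0.6600528 -0.154116 ] drawn 0.0460887152642228
[-2.05 -5.52] [ 0.5823 -0.0101]
[-2.05 -5.52] [ 0.5771 -0.013 ]
[-2.05 -5.52] [ 0.5721 -0.016 ]
[-2.05 -5.52] [ 0.5672 -0.0193]
[-2.05 -5.52] [ 0.5624 -0.0227]
[-2.05 -5.52] [ 0.5577 -0.0263]
[-2.05 -5.52] [ 0.5532 -0.0301]
[-2.05 -5.52] [ 0.5488 -0.034 ]
[-2.05 -5.52] [ 0.5446 -0.0381]
[-2.05 -5.52] [ 0.5405 -0.0423]
```

{"op": "jog_arm", "data": {"delta_pos": [[0,-2,-5.5],[0,-2,-5.5],[0,-2,-5.5],[0,0,0],[0,0,0]], "turn": [-0.036,-0.036,-0.036,0,0], "jaw": [0.05,0.05,0.05,0.05,0.05]}}

```text
clock: 25.95
position: [0.5735, -0.0156, 0.1673]
ee_rot: [[0.003, -0.226, 0.974], [0.0, 0.974, 0.226], [-1.0, -0.001, 0.003]]
contact_force: [3.1, -0.2, -1.4]
opening: 0.174
```

Force is about 3 N, which is just the spring, so the gate is swinging freely. Continue.

{"op": "jog_arm", "data": {"delta_pos": [[0,-2,-5.5],[0,-2,-5.5],[0,-2,-5.5],[0,-2,-5.5],[0,-2,-5.5],[0,-2,-5.5],[0,-2,-5.5],[0,0,0],[0,0,0],[0,0,0],[0,0,0],[0,0,0]], "turn": [-0.036,-0.036,-0.036,-0.036,-0.036,-0.036,-0.036,0,0,0,0,0], "jaw": [0.05,0.05,0.05,0.05,0.05,0.05,0.05,0.05,0.05,0.05,0.05,0.05]}}

```text
clock: 27.15
position: [0.5412, -0.0414, 0.1668]
ee_rot: [[0.001, -0.463, 0.886], [0.0, 0.886, 0.463], [-1.0, -0.0, 0.001]]
contact_force: [4.7, 1.2, -3.1]
opening: 0.18
```

```bash
python3 -c "
from h import *
s=state();p=np.array(s['position']);print(p,s['contact_force'],s['opening'],s['qvel'])
h=np.array([.660,-.154]);d=h-p[:2];r=np.hypot(*d);
# handle at along=l, 0.056 in front
l=np.sqrt(r*r-.056**2);v=p[:2]-h
ang=np.arctan2(v[1],v[0])-np.arctan2(l,-.056);print('gate',ang-np.radians(6.4),'draw',.2-l)
c=snap('wrist','w7');t=snap('scene','s7');snap('top','t7')
A=cv2.resize(c['color'][:,:,::-1],(400,250));B=cv2.resize(t['color'][130:330,160:480,::-1],(400,250))
C=cv2.resize(load('t7')['color'][60:300,160:480,::-1],(400,300))
o=np.zeros((560,800,3),np.uint8);o[:250,:400]=A;o[:250,400:]=B;o[255:555,:400]=C;cv2.imwrite('pics/end.png',o)"
```

```text
[ 0.54117739 -0.04137379  0.16680372] [ 4.67286319  1.17489933 -3.14745593] 0.17983043874062218 [-0.10864277  0.0578899   0.10046096  0.0594883   0.02517293 -0.11349541]
gate 0.3513629239977602 draw 0.04615762543119767
```

View pics/end.png

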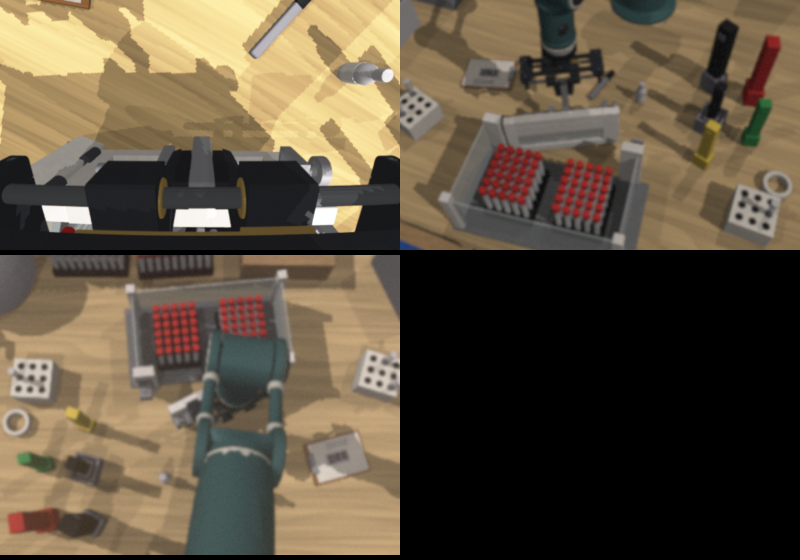

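The gate stands open about 20° with the handle in the fingers, and the scanner is upright in its stand. I'll let it settle, then hand in.

{"op": "jog_arm", "data": {"delta_pos": [[0,0,0],[0,0,0],[0,0,0],[0,0,0]], "turn": [0,0,0,0], "jaw": [0.05,0.05,0.05,0.05]}}

```text
clock: 27.7
position: [0.5409, -0.0415, 0.1667]
ee_rot: [[0.0, -0.463, 0.886], [0.0, 0.886, 0.463], [-1.0, -0.0, 0.0]]
contact_force: [4.1, 2.2, -1.3]
opening: 0.181
```

```bash
python3 -c "
from h import *
s=state();print(s['position'],s['opening'],np.abs(s['qvel']).max());print(finish_job());print(state()['position'])"
```

```text
[ 0.54087962 -0.04151243  0.16668211] 0.18070057714064036 0.08409591472927651
the job is handed in; nothing more can be done
None
the job is handed in; nothing more can be done
```

I finished the whole job and handed it in at about 27.7 s, well under the 72 s limit. The hand-in reports no verdict, so these results are my own checks.

- **Scanner:** I took the smaller black scanner from its stand. I held it still for over 2 s with its window about 8 cm above the label, then set it back upright. The wrist picture showed it standing where I expected.
- **Bolt:** I gripped the handle, lifted it about 12 mm and drew it back about 46 mm. The measured force stayed under 3 N while drawing, so the bolt was not forced against the keeper.
- **Gate:** From the arm's position I work out that the gate stands at about 0.35 rad (20°), held against about 4–5 N from the spring. The fingers were still gripping the handle (about 16 mm open) and the arm was at rest.

In the last pictures nothing looked moved, though I did not measure the bystanders and the arm hid parts of the top view. The only disagreement was the label: the top and wrist views differed by about 4 mm, so I aimed between them, well within the 20 mm allowed.

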